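# Sweep the canister lids into the brass bay

### The job

Three black plastic canister lids lie scattered on the glass shelf. With closed fingers, sweep all three along the glass through the open side of the three-sided brass bay until each lies flat and wholly inside it. Do not pinch, lift or press hard on the lids, and leave the film loader, the black box, the blower bulb and the bottle opener undisturbed.

Things in the scene. Friction and masses are not known exactly. Their poses are not given: they have to be found in the camera images.
- lid0: Loose black plastic screw lid of a film canister, a flat disc 40 mm in diameter and 14 mm thick with a thin grey ring on its top, about 20 g, lying flat on the glass; the three lids are alike. Origin at the centre of its underside, z axis up.
- lid1: Loose black plastic screw lid of a film canister, a flat disc 40 mm in diameter and 14 mm thick with a thin grey ring on its top, about 20 g, lying flat on the glass; the three lids are alike. Origin at the centre of its underside, z axis up.
- lid2: Loose black plastic screw lid of a film canister, a flat disc 40 mm in diameter and 14 mm thick with a thin grey ring on its top, about 20 g, lying flat on the glass; the three lids are alike. Origin at the centre of its underside, z axis up.
- bay: Three-sided brass rail fixed on the glass shelf (glass top at z = 0.008), no floor: lids slide in on the glass. Inner area 100 mm (x) by 170 mm (y); walls 10 mm thick, 18 mm high. The -x side is fully open. Origin at the centre of the inner area, on the glass: mouth line at x = -50 mm, back wall inner face at x = +50 mm, side walls inner faces at y = -85 and +85 mm.
- loader: Aluminium film loader, a box about 97 x 102 mm and 82 mm high (84 mm over a disc on its closed lid), with a black knob standing out 6 mm on its -x face; fixed. Bystander. Origin at the centre of its underside.
- clasp_box: Black plastic box 85 x 110 mm, 50 mm high, with a press-button clasp standing out about 7 mm on its -x face; fixed. Bystander. Origin at the centre of its underside.
- blower: Grey plastic blower bulb standing upright, 58 mm in diameter, 124 mm high, with a thin rubber-tipped nozzle on top; loose, 70 g. Bystander. Origin at the centre of its underside.
- opener: Flat steel bottle opener lying on the glass, 127 mm long (x from -65 to +62 mm), 18 mm wide with a 42 x 40 mm ring head at its +x end, 5 mm thick; loose. Bystander. Origin on its underside near mid-length.
Things that resemble listed ones, but are neither listed nor needed, are in the scene too. What is shaped like the lid0 but red or turquoise is not meant.

How it is judged:
By the outcome, as a careful person would: the job done as asked, in the order asked, and still so for the second after the job is handed in, with the robot touching nothing.
It also fails if it takes over 72 s, if anything falls off the work surface, if the arm or the gripper's body presses on something with over 40 N, if the wrist force passes 120 N, or if a joint passes its speed limit or range.

### The arm

A 6-joint arm with a two-finger parallel gripper is mounted at the origin on the work surface. World frame = base frame: x ahead of the robot, y to its left, z up, the work surface at z = 0. Lengths are in m, angles in rad, forces in N, time in s.
With the tool pointing down it reaches from about 0.425 to 0.95 m from the base axis. Payload 3.5 kg.
Tool frame: the origin (TCP) lies midway between the tips of the shut fingers; the grasp point (between the pads) lies grasp_offset behind it (grasp_offset is the distance from the TCP to the grasp point, in m); z points along the fingers, y is the direction in which the jaws open and shut (so a half turn about z gives the same grasp; the last joint's range is limited). The gripper opens to 85 mm and grips with 20 to 120 N. Pads are 22 mm wide; open, the fingers measure 114 mm over their backs; the gripper's body (76 mm by 85 mm) begins 54 mm behind the grasp point. The pads swing forward as they close: fully open they stand 13 mm farther back than shut.
Start: joints at [-1.475, 0.286, 1.577, -0, 1.279, -0.15], TCP at [0.164, -0.655, 0.231] pointing down, gripper open.
Joint ranges: [-2.77, 2.77], [-0.9, 2.22], [0.21, 2.48], [-1.53, 4.67], [0.24, 2.81], [-2.84, 2.84]. Speed limits (rad/s): [2.79, 2.79, 3.14, 3.14, 3.14, 3.14].

### API

Orientations are given as a unit quaternion [x, y, z, w].
In Python, from plant import * gives the robot as it stands.
- The arm moves only by the tool jog_arm, never from a script. Its argument "targets" is text: rows parted by semicolons, each of 7 numbers parted by spaces: the shift along the world's x, y, z in mm, then the turn, a rotation vector about the world's x, y, z in degrees, then the gripper's target within -1 to 1 (fully open at 1, half-way at 0, shut at -1). A call has 1 to 10 rows; each row shifts and turns the pose as measured when the row begins; what a row does not reach is not made up. A row lasts 1/12 s, in which the tool goes at most 41.7 mm and 7.16 degrees, less where a joint would pass 70% of its speed; a pose out of reach is approached as far as the arm can. A call with a gripper value outside its range is refused whole. The fingers move at their own pace and stop on an object; "force" is the grip in N (left out, the last holds). Time passes only in rows, so rows that do not move let the fingers close. It gives the time, the measured TCP pose, the force and the opening at its end, in the units of the state.
- get_state(): the state, without advancing time (a new reading comes with each control period).
- read_camera(name): name is "scene" or "top" or "wrist"; returns a dict with "pixels" (384x512x3 uint8, blue, green, red), "mtx" (3x3 intrinsics, pixels), "world_from_camera" (4x4, takes a point from camera to world coordinates). Camera axes: x right, y up, looking along -z (the intrinsics and any distortion apply to the point x, -y, -z); pixel columns grow to the right and rows downward; lengths in m; the calibration is good to about 2 mm. A picture is of the moment at which its call begins. There is no depth.
- sign_off(): hands the job in, once; it reports no verdict.
Trained networks look in a picture, given as the dict that the camera call returned (one of the last four; its "shot" number tells which), for a name from the list of things; names that differ only in an ending like _2 or _b are one class to them, and where a whole thing is asked for, a point or a joint stands for the part that bears it (a point fixed in the world has none). Each returns a list of dicts, best first, with "p" (0 to 1); they miss things now and then, are a little off and sometimes report something else, mostly with a low value. They report only what shows in the picture. A call takes as long as a camera call. They do not tell look-alikes from the thing itself.
- spot_in(target, picture): "uv" ([column, row] in pixels, amid what is visible of it).
- silhouettes(target, picture): "mask" (384x512 bool, what is visible of it) and "uv" ([column, row] in pixels, amid what is visible of it).
- mark_of(target, picture): "uv" ([column, row] in pixels: a listed point, or the origin of a listed thing).
The state is a dict: "time": time; "qpos": joint angles; "dq": joint speeds; "joint_efforts": joint torques, N m; "eef_pos": TCP position; "tcp_rot": TCP orientation; "contact_force": force on the tool from outside, world axes, zero at the start; "wrist_torque": the same for the moment, N m; "opening": opening from 0.0 (shut) to 1.0 (fully open).
Only numpy, scipy, OpenCV 4.12 (cv2) and the standard library are available. Lean on these libraries where they do the work, as an engineer would, in place of code of your own. Each camera call takes 0.05 s, during which the arm holds its last target.

## Working session

There is one attempt and no reset: what is moved stays moved. The work goes in short steps, Python scripts to look and compute and a tool call to move; the robot and the scene stay as the last step left them, time stands still between calls to the robot, and variables do not carry over. Pictures are saved under pics/ and viewed, and the job is handed in when it is done.

Besides the shell and the picture viewer there is one more tool, called after ">>>" as name(argument=value, ...) on one line, values as JSON. jog_arm: Moves the arm, as the interface text tells. Its arguments: {"type":"object","properties":{"targets":{"type":"string"},"force":{"type":"number"}},"required":["targets"]}

```bash
mkdir -p pics; ls; cat > h.py <<'E'
from plant import *
import numpy as np, cv2
def ray(pic,uv):
    K=np.array(pic["mtx"]);T=np.array(pic["world_from_camera"])
    d=np.linalg.inv(K)@np.array([uv[0],uv[1],1.0]); d=np.array([d[0],-d[1],-d[2]])
    return T[:3,3],T[:3,:3]@d
def at_z(pic,uv,z):
    o,d=ray(pic,uv); return o+d*(z-o[2])/d[2]
def proj(pic,p):
    K=np.array(pic["mtx"]);T=np.linalg.inv(np.array(pic["world_from_camera"]))
    c=T[:3,:3]@np.array(p)+T[:3,3]; q=K@np.array([c[0],-c[1],-c[2]]); return q[:2]/q[2]
E
python3 - <<'E'
from h import *
s=get_state();print({k:np.round(v,3).tolist() for k,v in s.items()})
for n in("top","scene"):
    p=read_camera(n);cv2.imwrite(f"pics/{n}0.png",p["pixels"])
    print(n,{k:(v if k not in("pixels","mtx","world_from_camera") else None) for k,v in p.items()},np.round(p["world_from_camera"],3).tolist())
    for t in("lid0","bay","loader","clasp_box","blower","opener"):
        print(t,[(np.round(r["uv"],1).tolist(),round(r["p"],2),np.round(at_z(p,r["uv"],.022 if t=="lid0" else .008),3).tolist()) for r in spot_in(t,p)])
    print([(np.round(r["uv"],1).tolist(),round(r["p"],2),np.round(at_z(p,r["uv"],.008),3).tolist()) for r in mark_of("bay",p)])
E
```

```text
pics
{'time': 0.0, 'qpos': [-1.475, 0.287, 1.578, 0.0, 1.279, -0.15], 'dq': [-0.0, -0.0, 0.0, 0.001, 0.001, -0.001], 'joint_efforts': [0.001, -40.598, -29.263, -0.0, 0.006, -0.0], 'eef_pos': [0.164, -0.654, 0.23], 'tcp_rot': [0.992, 0.123, 0.0, -0.001], 'contact_force': [-0.628, 0.593, -0.407], 'wrist_torque': [0.043, -0.019, 0.005], 'opening': 1.004}
top {'pixels': None, 'mtx': None, 'world_from_camera': None, 'shot': 1} [[-0.01, 0.991, -0.133, 0.282], [-1.0, -0.013, -0.028, -0.01], [-0.03, 0.133, 0.991, 1.214], [0.0, 0.0, 0.0, 1.0]]
lid0 [([273.4, 180.8], 0.74, [0.466, -0.017, 0.022]), ([403.9, 271.4], 0.73, [0.219, -0.357, 0.022]), ([312.9, 185.2], 0.65, [0.452, -0.124, 0.022]), ([224.3, 187.9], 0.5, [0.448, 0.118, 0.022]), ([367.9, 268.1], 0.45, [0.229, -0.263, 0.022])]
bay [([260.5, 98.3], 0.64, [0.705, 0.017, 0.008])]
loader [([133.4, 122.9], 0.94, [0.64, 0.378, 0.008])]
clasp_box [([397.4, 116.1], 0.82, [0.646, -0.365, 0.008])]
blower [([398.3, 169.2], 0.75, [0.495, -0.36, 0.008]), ([223.0, 189.5], 0.43, [0.446, 0.123, 0.008])]
opener [([136.5, 186.1], 0.76, [0.458, 0.364, 0.008])]
[]
scene {'pixels': None, 'mtx': None, 'world_from_camera': None, 'shot': 2} [[0.496, -0.613, 0.615, 1.061], [0.869, 0.347, -0.354, -0.36], [0.003, 0.71, 0.704, 0.733], [0.0, 0.0, 0.0, 1.0]]
lid0 [([211.3, 213.6], 0.6, [0.462, -0.139, 0.022]), ([253.5, 203.7], 0.5, [0.486, -0.025, 0.022]), ([136.6, 182.7], 0.46, [0.249, -0.275, 0.022]), ([286.2, 180.2], 0.43, [0.452, 0.104, 0.022]), ([103.1, 191.3], 0.42, [0.237, -0.367, 0.022])]
bay [([308.8, 255.8], 0.96, [0.691, 0.012, 0.008])]
loader [([395.8, 179.9], 0.6, [0.599, 0.396, 0.008])]
clasp_box [([147.9, 303.9], 0.88, [0.62, -0.366, 0.008])]
blower [([133.3, 246.2], 0.7, [0.453, -0.348, 0.008])]
opener [([357.8, 156.1], 0.71, [0.459, 0.373, 0.008])]
[]
```

View pics/top0.png

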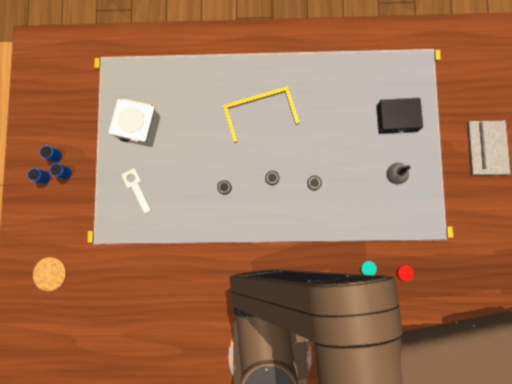

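View pics/scene0.png

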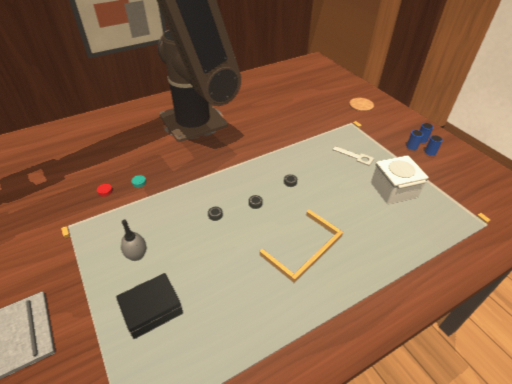

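```bash
cat > fit.py <<'E'
from h import *
def bayfit(p):
    hsv=cv2.cvtColor(p["pixels"],cv2.COLOR_BGR2HSV)
    m=cv2.inRange(hsv,(18,140,130),(35,255,255))
    n,l,st,_=cv2.connectedComponentsWithStats(m)
    i=1+np.argmax(st[1:,4]); v,u=np.where(l==i)
    w=np.array([at_z(p,(a,b),.026)[:2] for a,b in zip(u,v)])
    (c,sz,ang)=cv2.minAreaRect((w*1000).astype(np.float32))
    return np.array(c),sz,ang,w,l==i
E
python3 - <<'E'
from fit import *
p=read_camera("top"); print("mtx",np.round(p["mtx"],1).tolist())
c,sz,ang,w,m=bayfit(p);print("top",c,sz,ang,len(w))
q=read_camera("scene");c,sz,ang,w,m=bayfit(q);print("scene",c,sz,ang,len(w))
for n,pp in(("top",p),("scene",q)):
    for r in silhouettes("lid0",pp):
        mm=r["mask"];v,u=np.where(mm);print(n,np.round(r["uv"],1),round(r["p"],2),mm.sum(),np.round(at_z(pp,(u.mean(),v.mean()),.017),4))
    for t in("blower","opener"):
      for r in silhouettes(t,pp)[:1]:
        v,u=np.where(r["mask"]); w=np.array([at_z(pp,a,.01)[:2] for a in zip(u,v)]);print(n,t,w.min(0),w.max(0))
cv2.imwrite("pics/top1.png",cv2.resize(p["pixels"][60:260,90:450],None,fx=2.2,fy=2.2,interpolation=cv2.INTER_CUBIC))
E
```

```text
mtx [[441.3, 0.0, 258.6], [0.0, 441.3, 189.7], [0.0, 0.0, 1.0]]
top [654.72174072  16.57769012] (109.73436737060547, 187.24880981445312) 15.619966506958008 467
scene [657.78814697  14.4947052 ] (106.90630340576172, 188.5578155517578) 15.105188369750977 426
top [369.4 266.5] 0.68 185 [ 0.2296 -0.2643  0.017 ]
top [399.3 269.7] 0.64 214 [ 0.2167 -0.3591  0.017 ]
top [270.6 177.7] 0.53 142 [ 0.4745 -0.0106  0.017 ]
top [219.7 188.2] 0.52 182 [0.4508 0.1199 0.017 ]
top [312.4 184.7] 0.49 148 [ 0.459  -0.1276  0.017 ]
top blower [ 0.45658331 -0.39175553] [ 0.51525871 -0.32539851]
top opener [0.38835779 0.32997911] [0.50935674 0.40549775]
scene [286.7 178.9] 0.62 140 [0.4537 0.1157 0.017 ]
scene [104.7 188.8] 0.56 160 [ 0.2256 -0.3622  0.017 ]
scene [214.9 214.1] 0.54 160 [ 0.4597 -0.1298  0.017 ]
scene [253.8 201.5] 0.47 155 [ 0.4758 -0.0153  0.017 ]
scene blower [ 0.35782009 -0.3773042 ] [ 0.49753929 -0.31929169]
scene opener [0.38812837 0.32509363] [0.50525771 0.40158544]
```

View pics/top1.png

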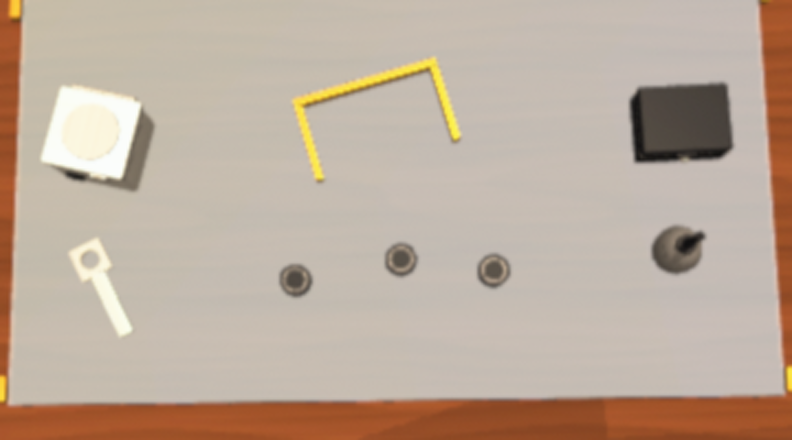

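Candidates in the top picture are the black lids at (224,187), (272,178) and (314,183). The turquoise disc (369,268) and the red disc (405,272) lie off the glass on the wood and are not meant. The close crop confirms three black discs with grey rings. The bay is at about (0.651, 0.014), yaw about 15.5°.

>>> jog_arm(targets="22 35 0 0 0 0 -1;22 35 0 0 0 0 -1;22 35 0 0 0 0 -1;22 35 0 0 0 0 -1;22 35 0 0 0 0 -1;22 35 0 0 0 0 -1;22 35 0 0 0 0 -1;22 35 0 0 0 0 -1;22 35 0 0 0 0 -1;15 35 0 0 0 0 -1", force=20)

```text
time: 2.03
eef_pos: [0.3744, -0.3019, 0.2303]
tcp_rot: [0.993, 0.115, 0.001, 0.002]
contact_force: [1.8, -0.1, 0.4]
opening: 0.001
```

>>> jog_arm(targets="14 30 0 0 0 0 -1;14 30 0 0 0 0 -1;10 30 0 0 0 0 -1;8 30 0 0 0 0 -1;5 30 0 0 0 0 -1;2 30 0 0 0 0 -1;1 30 0 0 0 0 -1;0 30 0 0 0 0 -1;0 30 0 0 0 0 -1;0 12 0 0 0 0 -1")

```text
time: 2.87
eef_pos: [0.4314, -0.0016, 0.2337]
tcp_rot: [0.993, 0.118, 0.005, 0.004]
contact_force: [-0.6, -0.9, -0.1]
opening: 0.005
```

```bash
python3 - <<'E'
from fit import *
s=get_state();print(s["time"],np.round(s["eef_pos"],4),np.round(s["tcp_rot"],3))
p=read_camera("wrist");cv2.imwrite("pics/w0.png",p["pixels"]);print(np.round(p["world_from_camera"],3).tolist())
try:
  c,sz,ang,w,m=bayfit(p);print("bay",c,sz,ang,len(w))
except Exception as e: print(e)
for r in silhouettes("lid0",p):
    v,u=np.where(r["mask"]);print(np.round(r["uv"],1),round(r["p"],2),len(u),np.round(at_z(p,(u.mean(),v.mean()),.017),4))
E
```

```text
2.8667 [ 0.4314 -0.0016  0.2337] [0.993 0.118 0.005 0.004]
[[0.234, 0.931, 0.279, 0.504], [-0.972, 0.221, 0.076, 0.018], [0.009, -0.289, 0.957, 0.377], [0.0, 0.0, 0.0, 1.0]]
bay [578.42626953  88.02261353] (2.5344607830047607, 8.673954010009766) 13.641761779785156 37
[152.  122.6] 0.8 1151 [0.4508 0.1197 0.017 ]
[272.  133.3] 0.67 1054 [ 0.4741 -0.0122  0.017 ]
[370.9 169.4] 0.65 1050 [ 0.4586 -0.1267  0.017 ]
[470.7 362. ] 0.57 59 [ 0.2397 -0.3529  0.017 ]
```

View pics/w0.png

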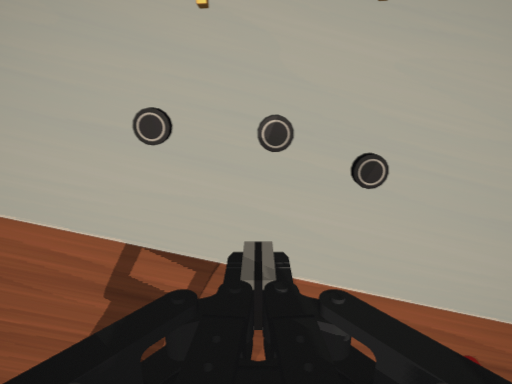

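Wrist view: the lids are at (152,126), (275,133) and (370,171), which matches the top-camera positions. The shut fingers are at (258,245). I'll descend behind the middle lid.

>>> jog_arm(targets="-2 -9 -30 0 0 -4.5 -1;-1 -8 -35 0 0 0 -1;0 0 -35 0 0 0 -1;0 0 -35 0 0 0 -1;0 0 -35 0 0 0 -1;0 0 -20 0 0 0 -1;0 0 -10 0 0 0 -1;0 0 0 0 0 0 -1")

```text
time: 3.63
eef_pos: [0.4311, -0.0276, 0.0322]
tcp_rot: [0.997, 0.076, 0.012, 0.009]
contact_force: [-0.3, 0.2, -0.4]
opening: 0.003
```

```bash
cat > d.py <<'E'
from h import *
from scipy.spatial.transform import Rotation as R
import sys
x,y,z,yaw=map(float,sys.argv[1:5])
s=get_state()
a=np.radians(yaw/2); t=R.from_quat([np.cos(a),np.sin(a),0,0])
c=R.from_quat(s["tcp_rot"])
print(round(s["time"],2),"pos",np.round(np.array(s["eef_pos"])*1000,1),"d(mm)",np.round((np.array([x,y,z])-s["eef_pos"])*1000,1),"rot",np.round((t*c.inv()).as_rotvec(degrees=True),1),"F",np.round(s["contact_force"],1))
E
python3 d.py .4305 -.019 .012 9
```

```text
3.63 pos [431.1 -27.6  32.2] d(mm) [ -0.6   8.6 -20.2] rot [1.  1.5 0.3] F [-0.3  0.2 -0.4]
```

>>> jog_arm(targets="0 8.5 0 1 1.5 0 -1;0 0 -10 0 0 0 -1;0 0 -7 0 0 0 -1;0 0 0 0 0 0 -1")

```text
time: 3.97
eef_pos: [0.4326, -0.0226, 0.0151]
tcp_rot: [0.997, 0.075, 0.001, 0.001]
contact_force: [-0.3, 0.5, -0.8]
opening: -0.0
```

```bash
python3 d.py .4305 -.019 .013 9
```

```text
3.97 pos [432.6 -22.6  15.1] d(mm) [-2.1  3.6 -2.1] rot [0.1 0.1 0.4] F [-0.3  0.5 -0.8]
```

>>> jog_arm(targets="-1 3.5 -2 0 0 0 -1;0 0 0 0 0 0 -1;8 1.2 0 0 0 0 -1;8 1.2 0 0 0 0 -1;8 1.2 0 0 0 0 -1;8 1.2 0 0 0 0 -1;8 1.2 0 0 0 0 -1;8 1.2 0 0 0 0 -1;8 1.2 0 0 0 0 -1;8 1.2 0 0 0 0 -1")

```text
time: 4.8
eef_pos: [0.5036, -0.0091, 0.0148]
tcp_rot: [0.997, 0.075, 0.004, 0.002]
contact_force: [-0.1, 0.0, -0.5]
opening: -0.002
```

```bash
cat > look.py <<'E'
from fit import *
s=get_state();print(round(s["time"],2),np.round(s["eef_pos"],4))
th=np.radians(15.5);C=np.array([.651,.014]);A=np.array([[np.cos(th),np.sin(th)],[-np.sin(th),np.cos(th)]])
import sys
for n in sys.argv[2:]:
    p=read_camera(n);cv2.imwrite(f"pics/{sys.argv[1]}_{n}.png",p["pixels"])
    for r in silhouettes("lid0",p):
        v,u=np.where(r["mask"]);w=at_z(p,(u.mean(),v.mean()),.017)[:2]
        if w[0]>.35: print(n,np.round(r["uv"]),round(r["p"],2),len(u),"world",np.round(w,4),"bay mm",np.round(A@(w-C)*1000,1))
E
python3 look.py a wrist top; python3 d.py .635 .013 .013 9
```

```text
4.8 [ 0.5036 -0.0091  0.0148]
wrist [475. 343.] 0.97 2113 world [ 0.4702 -0.1284] bay mm [-212.3  -88.9]
wrist [ 16. 318.] 0.8 2730 world [0.4544 0.108 ] bay mm [-164.4  143.1]
wrist [257. 196.] 0.62 6301 world [ 0.5346 -0.0034] bay mm [-116.9   14.3]
top [314. 183.] 0.59 159 world [ 0.4606 -0.1262] bay mm [-221.   -84.2]
top [223. 186.] 0.44 163 world [0.4523 0.1231] bay mm [-162.3  158.2]
5.0 pos [502.4  -9.2  14.6] d(mm) [132.6  22.2  -1.6] rot [0.2 0.4 0.4] F [0.1 0.6 1. ]
```

View pics/a_wrist.png

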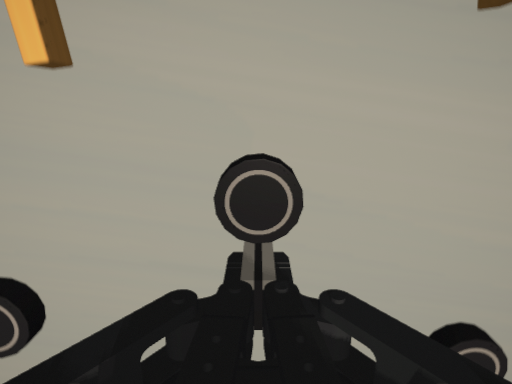

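The lid is centred ahead of the fingers at (259,200), so I'll continue pushing.

>>> jog_arm(targets="10 1.7 -1.5 0.2 0.4 0.4 -1;10 1.7 -0.3 0 0 0 -1;10 1.7 0 0 0 0 -1;10 1.7 0 0 0 0 -1;10 1.7 0 0 0 0 -1;10 1.7 0 0 0 0 -1;10 1.7 0 0 0 0 -1;10 1.7 0 0 0 0 -1;10 1.7 0 0 0 0 -1;10 1.7 0 0 0 0 -1")

```text
time: 5.83
eef_pos: [0.6054, 0.0097, 0.0112]
tcp_rot: [0.997, 0.077, -0.004, -0.001]
contact_force: [-1.3, -0.2, -0.2]
opening: -0.001
```

```bash
python3 look.py b wrist; python3 d.py .635 .013 .013 9
```

```text
5.83 [0.6054 0.0097 0.0112]
wrist [261. 200.] 0.94 6664 world [0.6367 0.0142] bay mm [-13.7   4. ]
5.93 pos [606.5   9.6  11.7] d(mm) [28.5  3.4  1.3] rot [-0.  -0.3  0.1] F [0.2 0.3 1.1]
```

View pics/b_wrist.png

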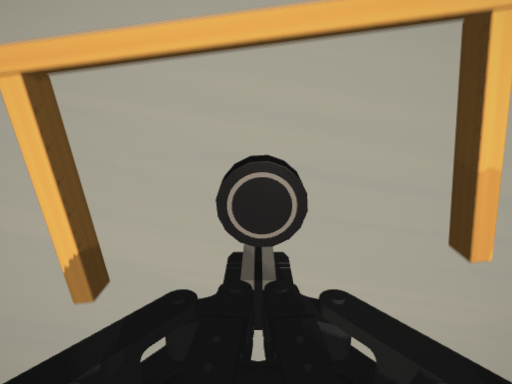

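The lid is entering the bay, at about (-14, 4) mm in the bay frame. I'll push the last 25 mm or so, back off and lift.

>>> jog_arm(targets="9 1 1.5 0 0 0 -1;9 1 0 0 0 0 -1;8 0.7 0 0 0 0 -1;4 0.5 0 0 0 0 -1;-8 -1 0 0 0 0 -1;-15 -2 0 0 0 0 -1;-15 -2 10 0 0 0 -1;-10 -2 35 0 0 0 -1;-10 -10 35 0 0 0 -1;-20 -25 20 0 0 0 -1")

```text
time: 6.77
eef_pos: [0.5492, -0.0261, 0.1065]
tcp_rot: [0.997, 0.08, -0.012, -0.003]
contact_force: [1.0, -1.1, 0.0]
opening: 0.001
```

```bash
python3 look.py c wrist scene; python3 d.py .418 -.147 .1 26
```

```text
6.77 [ 0.5492 -0.0261  0.1065]
wrist [368. 296.] 0.76 261 world [ 0.4767 -0.1283] bay mm [-206.   -90.5]
wrist [223.  18.] 0.74 2557 world [0.6631 0.0175] bay mm [12.6  0.1]
wrist [ 68. 283.] 0.68 2119 world [0.4517 0.119 ] bay mm [-164.   154.4]
scene [306. 246.] 0.78 237 world [0.6703 0.0153] bay mm [19.  -3.9]
scene [212. 213.] 0.7 203 world [ 0.46   -0.1292] bay mm [-222.3  -87. ]
6.97 pos [548.3 -27.5 104.3] d(mm) [-130.3 -119.5   -4.3] rot [-0.  -1.6 17.1] F [-0.5  0.9 -0.3]
```

View pics/c_wrist.png

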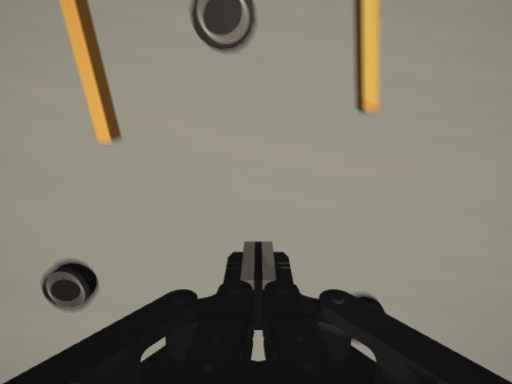

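Lid 1 sits at about (13, 0) mm in the bay. Next is the right lid.

>>> jog_arm(targets="-25 -20 0 0 -0.8 5 -1;-25 -20 0 0 -0.8 5 -1;-25 -20 0 0 0 5 -1;-20 -20 0 0 0 1 -1;-20 -20 0 0 0 0 -1;-15 -15 0 0 0 0 -1;0 0 0 0 0 0 -1")

```text
time: 7.55
eef_pos: [0.4095, -0.1387, 0.0936]
tcp_rot: [0.974, 0.227, -0.005, -0.008]
contact_force: [0.7, 0.1, -0.3]
opening: 0.003
```

```bash
python3 look.py d wrist; python3 d.py .417 -.1465 .013 25
```

```text
7.55 [ 0.4095 -0.1387  0.0936]
wrist [277. 135.] 0.8 2943 world [ 0.4585 -0.1274] bay mm [-223.3  -84.8]
7.65 pos [ 411.1 -137.6   93.9] d(mm) [  5.9  -8.9 -80.9] rot [-0.7 -0.7 -1.3] F [ 0.4  0.2 -0.6]
```

View pics/d_wrist.png

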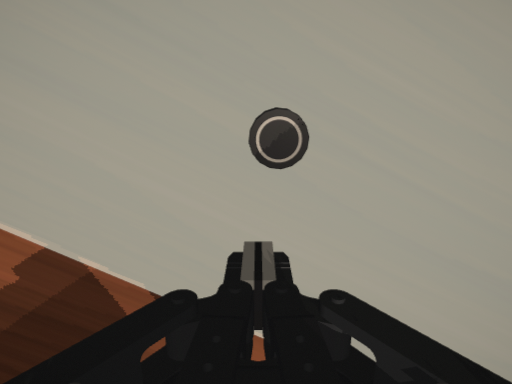

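The right lid is at (278,138), ahead of the fingers. I'll lower the tool to z of about 13 mm.

>>> jog_arm(targets="6 -9 -20 -0.7 -0.7 -1.3 -1;0 0 -25 0 0 0 -1;0 0 -20 0 0 0 -1;0 0 -10 0 0 0 -1;0 0 0 0 0 0 -1")

```text
time: 8.07
eef_pos: [0.4224, -0.1434, 0.0157]
tcp_rot: [0.976, 0.218, 0.002, 0.0]
contact_force: [0.3, 0.3, -0.4]
opening: 0.003
```

```bash
python3 d.py .417 -.1465 .013 25
```

```text
8.07 pos [ 422.4 -143.4   15.7] d(mm) [-5.4 -3.1 -2.7] rot [-0.   0.3 -0.2] F [ 0.3  0.3 -0.4]
```

>>> jog_arm(targets="0 0 -2 0 0 0 -1;7.3 3.4 0 0 0 0 -1;7.3 3.4 0 0 0 0 -1;7.3 3.4 0 0 0 0 -1;7.3 3.4 0 0 0 0 -1;7.3 3.4 0 0 0 0 -1;7.3 3.4 0 0 0 0 -1;7.3 3.4 0 0 0 0 -1;7.3 3.4 0 0 0 0 -1;7.3 3.4 0 0 0 0 -1")

```text
time: 8.9
eef_pos: [0.4991, -0.108, 0.0165]
tcp_rot: [0.975, 0.22, 0.005, 0.002]
contact_force: [-0.2, -0.3, 0.2]
opening: -0.001
```

```bash
python3 look.py e wrist; python3 d.py .643 -.041 .013 25
```

```text
8.9 [ 0.4991 -0.108   0.0165]
wrist [262. 194.] 0.6 6150 world [ 0.5284 -0.0955] bay mm [-147.5  -72.8]
9.0 pos [ 499.6 -108.1   16.7] d(mm) [143.4  67.1  -3.7] rot [ 0.1  0.6 -0.5] F [-0.4 -0.2  0.8]
```

View pics/e_wrist.png

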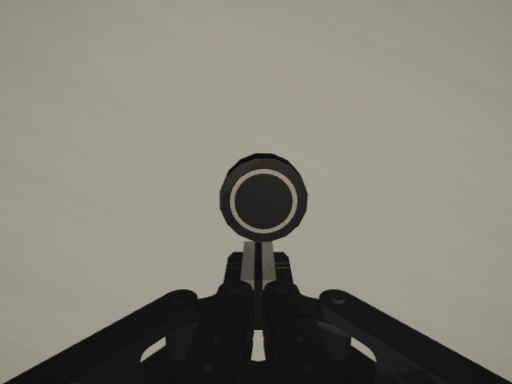

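>>> jog_arm(targets="9 4.5 -3 0 0.5 0.5 -1;9 4.5 -0.5 0 0 0.5 -1;9 4.5 0 0 0 0 -1;9 4.5 0 0 0 0 -1;9 4.5 0 0 0 0 -1;9 4.5 0 0 0 0 -1;9 4.5 0 0 0 0 -1;9 4.5 0 0 0 0 -1;9 4.5 0 0 0 0 -1;0 0 0 0 0 0 -1")

```text
time: 9.83
eef_pos: [0.5871, -0.0635, 0.0126]
tcp_rot: [0.973, 0.229, 0.0, 0.0]
contact_force: [0.2, -0.1, 0.5]
opening: -0.002
```

```bash
python3 look.py f wrist; python3 d.py .643 -.041 .013 25
```

```text
9.83 [ 0.5871 -0.0635  0.0126]
wrist [164.  23.] 0.73 5698 world [0.6613 0.015 ] bay mm [10.2 -1.7]
wrist [263. 197.] 0.69 6378 world [ 0.6166 -0.0509] bay mm [-50.4 -53.3]
9.93 pos [585.4 -63.9  12.1] d(mm) [57.6 22.9  0.9] rot [ 0.  -0.1 -1.5] F [-0.2 -1.3 -0.1]
```

View pics/f_wrist.png

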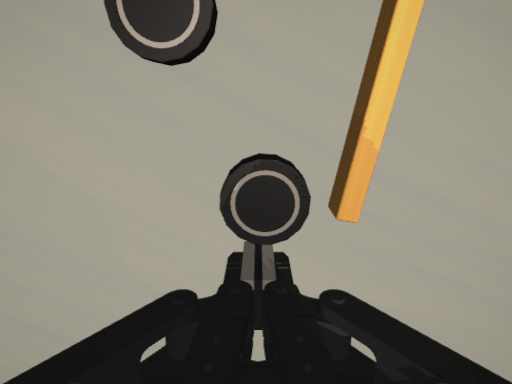

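The lid is at the mouth, about (-50, -53) mm in the bay frame, and clear of the wall tip at (345,215). I'll turn slightly and push in along the bay axis.

>>> jog_arm(targets="8 3 0.5 0 0 -2.5 -1;8 2.6 0 0 0 -2.5 -1;8 2.6 0 0 0 -2 -1;8 2.6 0 0 0 -1.5 -1;8 2.6 0 0 0 0 -1;8 2.6 0 0 0 0 -1;6 2 0 0 0 0 -1;3 1 0 0 0 0 -1;0 0 0 0 0 0 -1")

```text
time: 10.68
eef_pos: [0.6407, -0.045, 0.0108]
tcp_rot: [0.988, 0.153, -0.005, -0.001]
contact_force: [-0.2, -0.2, 0.2]
opening: -0.001
```

```bash
python3 look.py g wrist; python3 d.py .643 -.041 .013 17
```

```text
10.68 [ 0.6407 -0.045   0.0108]
wrist [138. 169.] 0.95 7589 world [0.6682 0.0187] bay mm [17.8 -0.1]
wrist [256. 200.] 0.8 6703 world [ 0.6704 -0.0332] bay mm [  6.1 -50.7]
10.78 pos [640.  -45.1  10.7] d(mm) [3.  4.1 2.3] rot [-0.1 -0.6 -0.6] F [-0.9  0.3  0.1]
```

View pics/g_wrist.png

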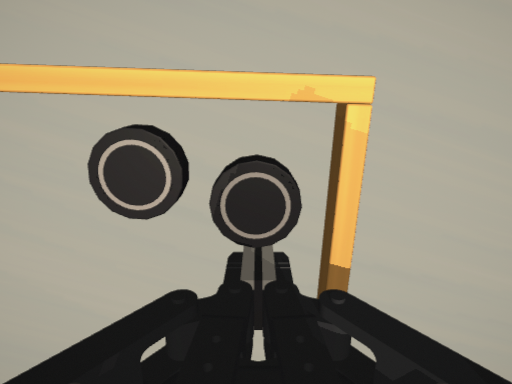

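Lid 2 is inside at about (6, -51) mm. I'll back off, lift, and go to the left lid with a turn to -38°.

>>> jog_arm(targets="-8 -2.2 1 0 0 0 -1;-15 -4 0 0 0 0 -1;-15 -4 10 0 0 0 -1;-15 0 35 0 0 -3 -1;-20 15 35 0 0 -6 -1;-25 25 0 0 0 -7 -1;-25 25 0 0 0 -7 -1;-25 25 0 0 0 -7 -1;-25 25 0 0 0 -7 -1;-20 25 0 0 0 -7 -1")

```text
time: 11.62
eef_pos: [0.435, 0.0818, 0.0934]
tcp_rot: [0.971, -0.238, -0.003, -0.005]
contact_force: [1.3, -0.1, -0.5]
opening: 0.002
```

```bash
python3 d.py .415 .148 .09 -38
```

```text
11.62 pos [435.   81.8  93.4] d(mm) [-20.   66.2  -3.4] rot [ -0.6  -0.2 -10.4] F [ 1.3 -0.1 -0.5]
```

>>> jog_arm(targets="-10 30 0 -0.3 0 -5 -1;-10 30 0 -0.3 0 -5.4 -1;0 5 0 0 0 0 -1;0 0 0 0 0 0 -1")

```text
time: 11.95
eef_pos: [0.4046, 0.1509, 0.0921]
tcp_rot: [0.944, -0.33, -0.003, 0.001]
contact_force: [0.1, -0.8, 0.5]
opening: 0.001
```

```bash
python3 look.py i wrist; python3 d.py .415 .148 .013 -38
```

```text
11.95 [0.4046 0.1509 0.0921]
wrist [254. 126.] 0.78 3015 world [0.4506 0.1194] bay mm [-165.   155.2]
12.05 pos [405.2 149.8  92. ] d(mm) [  9.8  -1.8 -79. ] rot [-0.  -0.4  0.7] F [0.5 0.1 0.3]
```

View pics/i_wrist.png

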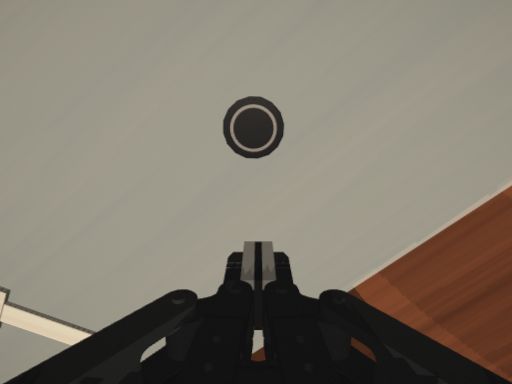

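The left lid is at (254,127), dead ahead. I'll lower here; the opener in the lower-left corner is about 180 mm away.

>>> jog_arm(targets="6 -2 -20 0 -0.4 0 -1;0 0 -25 0 0 0 -1;0 0 -20 0 0 0 -1;0 0 -11 0 0 0 -1;0 0 -2 0 0 0 -1")

```text
time: 12.47
eef_pos: [0.4169, 0.1421, 0.0141]
tcp_rot: [0.943, -0.333, 0.005, -0.002]
contact_force: [0.1, 0.2, 0.2]
opening: 0.002
```

```bash
python3 d.py .415 .148 .013 -38
```

```text
12.47 pos [416.9 142.1  14.1] d(mm) [-1.9  5.9 -1.1] rot [-0.   0.6  0.9] F [0.1 0.2 0.2]
```

>>> jog_arm(targets="2 3 -0.5 0 0.6 0.9 -1;0 0 0 0 0 0 -1;6.3 -4.9 0 0 0 0 -1;6.3 -4.9 0 0 0 0 -1;6.3 -4.9 0 0 0 0 -1;6.3 -4.9 0 0 0 0 -1;6.3 -4.9 0 0 0 0 -1;6.3 -4.9 0 0 0 0 -1;6.3 -4.9 0 0 0 0 -1;6.3 -4.9 0 0 0 0 -1")

```text
time: 13.3
eef_pos: [0.4788, 0.0995, 0.0173]
tcp_rot: [0.945, -0.326, 0.003, -0.001]
contact_force: [0.8, -0.4, 0.2]
opening: -0.001
```

```bash
python3 look.py j wrist; python3 d.py .532 .057 .013 -38
```

```text
13.3 [0.4788 0.0995 0.0173]
wrist [261. 195.] 0.62 5973 world [0.5026 0.08  ] bay mm [-125.3  103.2]
13.4 pos [479.5  99.2  17.6] d(mm) [ 52.5 -42.2  -4.6] rot [0.  0.4 0.1] F [0.7 0.7 0.1]
```

View pics/j_wrist.png

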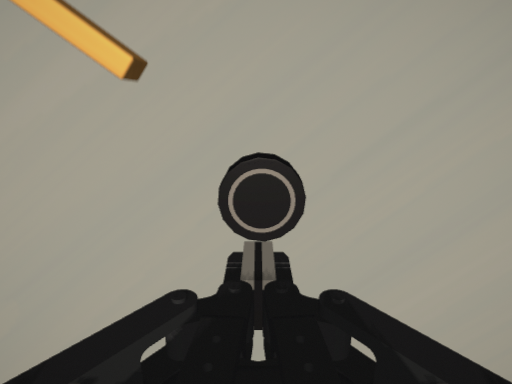

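>>> jog_arm(targets="6.3 -4.9 -3.5 0 0.4 0 -1;6.3 -4.9 -0.5 0 0 0 -1;6.3 -4.9 -0.3 0 0 0 -1;6.3 -4.9 0 0 0 0 -1;6.3 -4.9 0 0 0 0 -1;6.3 -4.9 0 0 0 0 -1;6.3 -4.9 0 0 0 0 -1;5.5 -4.3 0 0 0 0 -1;4 -3 0 0 0 0 -1;0 0 0 0 0 0 -1")

```text
time: 14.23
eef_pos: [0.538, 0.0531, 0.0119]
tcp_rot: [0.945, -0.326, -0.001, 0.001]
contact_force: [-0.6, 0.6, 0.9]
opening: 0.001
```

```bash
python3 look.py k wrist; python3 d.py .532 .057 .013 -38
```

```text
14.23 [0.538  0.0531 0.0119]
wrist [125.   6.] 0.67 1202 world [0.6533 0.0271] bay mm [ 5.7 12. ]
wrist [260. 199.] 0.65 6588 world [0.5619 0.0336] bay mm [-80.6  42.7]
14.33 pos [537.   53.6  11.7] d(mm) [-5.   3.4  1.3] rot [-0.  -0.2  0.1] F [ 0.3 -0.5 -0.1]
```

View pics/k_wrist.png

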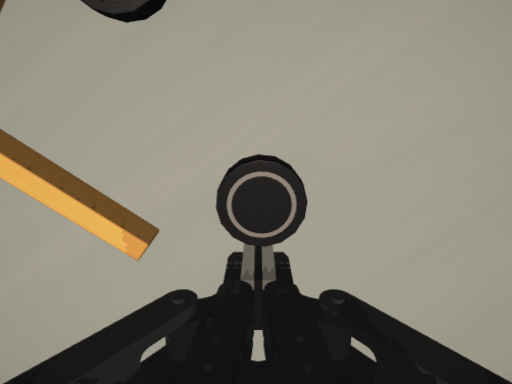

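The lid is now in front of the mouth at about (-81, 43) mm. I'll back off, lift, re-aim at about 21° and push it in.

>>> jog_arm(targets="-8 6 1 0 0 0 -1;-14 10 5 0 0 0 -1;-6 -8 25 0 0 7 -1;0 -15 20 0 0 7 -1;0 -15 0 0 0 7 -1;0 -15 0 0 0 7 -1;0 0 0 0 0 7 -1;0 0 0 0 0 7 -1;0 0 0 0 0 7 -1;0 0 0 0 0 7 -1")

```text
time: 15.17
eef_pos: [0.4967, 0.0222, 0.0632]
tcp_rot: [0.986, 0.168, -0.005, 0.004]
contact_force: [-0.6, 1.0, 0.4]
opening: 0.002
```

```bash
python3 look.py l wrist; python3 d.py .519 .0168 .013 21.4
```

```text
15.17 [0.4967 0.0222 0.0632]
wrist [280. 115.] 0.84 4262 world [0.562  0.0339] bay mm [-80.4  42.9]
15.27 pos [496.6  22.3  63.1] d(mm) [ 22.4  -5.5 -50.1] rot [ 0.5 -0.5  2.5] F [ 0.   0.8 -1.1]
```

View pics/l_wrist.png

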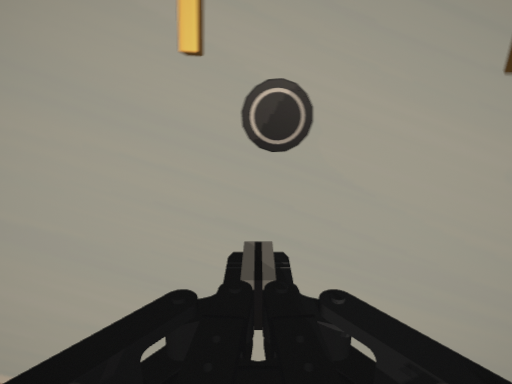

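>>> jog_arm(targets="10 -7 -15 0.5 -0.5 2.5 -1;5 0 -20 0 0 0 -1;0 0 -12 0 0 0 -1;0 0 -2 0 0 0 -1;0 0 0 0 0 0 -1")

```text
time: 15.68
eef_pos: [0.5106, 0.0178, 0.0137]
tcp_rot: [0.984, 0.18, 0.001, 0.0]
contact_force: [-0.0, 0.1, 0.4]
opening: 0.001
```

```bash
python3 d.py .519 .0168 .013 21.4
```

```text
15.68 pos [510.6  17.8  13.7] d(mm) [ 8.4 -1.  -0.7] rot [0.  0.1 0.6] F [-0.   0.1  0.4]
```

>>> jog_arm(targets="1.5 -3.7 0 0 0 0.6 -1;0 0 0 0 0 0 -1;8 3.1 0 0 0 0 -1;8 3.1 0 0 0 0 -1;8 3.1 0 0 0 0 -1;8 3.1 0 0 0 0 -1;8 3.1 0 0 0 0 -1;8 3.1 0 0 0 0 -1;8 3.1 0 0 0 0 -1;0 0 0 0 0 0 -1")

```text
time: 16.52
eef_pos: [0.5771, 0.0387, 0.0179]
tcp_rot: [0.983, 0.184, 0.005, 0.001]
contact_force: [-0.1, -0.2, 0.9]
opening: -0.001
```

```bash
python3 look.py m wrist; python3 d.py .616 .055 .013 21.4
```

```text
16.52 [0.5771 0.0387 0.0179]
wrist [478. 134.] 0.78 6040 world [ 0.6681 -0.0285] bay mm [  5.2 -45.5]
wrist [259. 195.] 0.68 6013 world [0.6063 0.0509] bay mm [-33.2  47.5]
wrist [383.  90.] 0.57 8078 world [0.6685 0.0182] bay mm [18.  -0.6]
16.62 pos [575.3  38.4  17.4] d(mm) [40.7 16.6 -4.4] rot [0.  0.4 0.2] F [-0.7  1.1  0.1]
```

View pics/m_wrist.png

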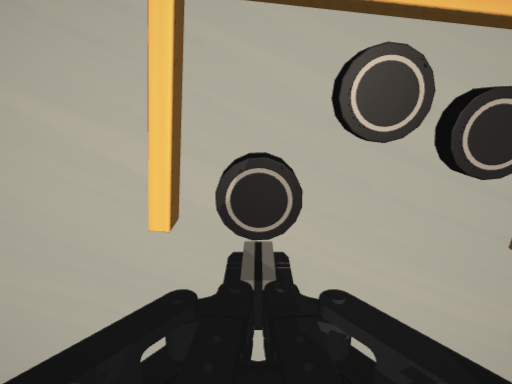

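The lid is passing the mouth, centred at (259,200), with the left wall at (165,225) clear. I'll push about 40 mm more, then back off and lift away.

>>> jog_arm(targets="8 2.8 -4 0 0.4 0 -1;8 2.8 -0.5 0 0 0 -1;8 2.8 0 0 0 0 -1;8 2.8 0 0 0 0 -1;5 1.8 0 0 0 0 -1;-8 -2.5 0 0 0 0 -1;-15 -4 0 0 0 0 -1;-15 -4 10 0 0 0 -1;-20 -5 30 0 0 0 -1;-20 -5 30 0 0 0 -1")

```text
time: 17.45
eef_pos: [0.5283, 0.0316, 0.0765]
tcp_rot: [0.983, 0.185, -0.008, -0.002]
contact_force: [0.6, -0.3, 0.3]
opening: -0.005
```

>>> jog_arm(targets="-10 -3 35 0 0 0 -1;-10 -3 35 0 0 0 -1;-10 -3 35 0 0 0 -1;-10 0 35 0 0 0 -1;-10 0 0 0 0 0 -1;0 0 0 0 0 0 -1;0 0 0 0 0 0 -1")

```text
time: 18.03
eef_pos: [0.4682, 0.0211, 0.2274]
tcp_rot: [0.983, 0.184, -0.006, -0.0]
contact_force: [0.0, 0.4, -0.4]
opening: -0.002
```

```bash
python3 look.py n wrist scene top; python3 - <<'E'
from fit import *
p=read_camera("wrist");q=read_camera("scene")
for a in(p,q):
    c,sz,ang,w,m=bayfit(a);print(c,sz,ang,len(w))
for t in("blower","opener"):
    for r in silhouettes(t,q)[:1]:
        v,u=np.where(r["mask"]); w=np.array([at_z(q,a,.01)[:2] for a in zip(u,v)]);print(t,w.min(0),w.max(0))
E
```

```text
18.03 [0.4682 0.0211 0.2274]
wrist [386.   5.] 0.74 489 world [ 0.6574 -0.0358] bay mm [ -7.1 -49.7]
wrist [283.   0.] 0.69 144 world [0.6243 0.058 ] bay mm [-13.9  49.5]
scene [304. 249.] 0.73 215 world [0.6692 0.0158] bay mm [18.  -3.1]
scene [287. 256.] 0.71 208 world [ 0.6715 -0.0377] bay mm [  5.9 -55.3]
scene [313. 234.] 0.63 189 world [0.6432 0.0609] bay mm [ 5.  47.2]
top [276. 109.] 0.59 165 world [ 0.6722 -0.0329] bay mm [  7.9 -50.9]
top [261. 109.] 0.53 169 world [0.6694 0.0195] bay mm [19.2  0.4]
[649.27954102 -78.76387787] (48.67262268066406, 8.84687328338623) 15.793723106384277 544
[657.78814697  14.4947052 ] (106.90630340576172, 188.5578155517578) 15.105188369750977 429
blower [ 0.35437903 -0.3786164 ] [ 0.49989413 -0.3195279 ]
opener [0.39066222 0.32790416] [0.50525771 0.39883358]
```

View pics/n_wrist.png

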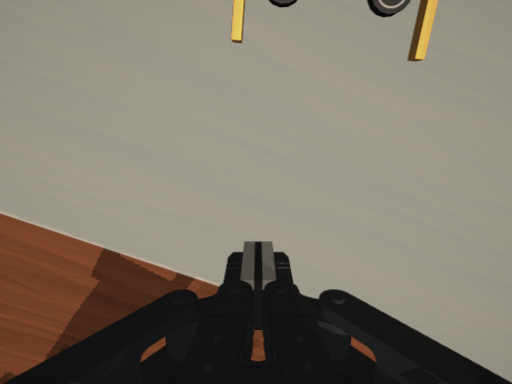

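View pics/n_scene.png

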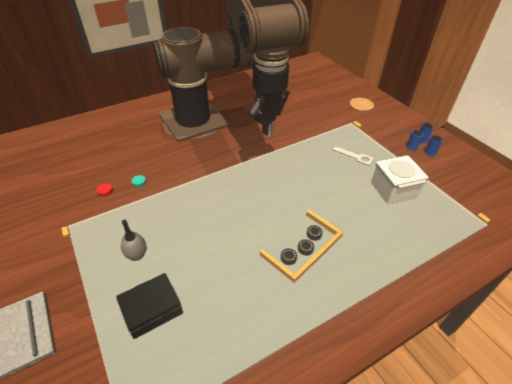

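The scene view shows all three lids flat inside the bay at (313,232), (305,247) and (288,256). The bystanders are where they were. Handing in.

```bash
python3 -c "
from plant import *
print(sign_off())"
```

```text
the job is handed in; nothing more can be done
None
```

All three black lids are inside the brass bay, and I handed the job in at about 18.5 s. I swept each one along the glass with shut fingers. Measured forces stayed around 1–2 N, which is about sensor noise, and nothing was pinched or lifted.

**Lids:** in the last scene picture they lie flat at about (5, 47), (18, -3) and (6, -55) mm in the bay frame. The nearest lid edge is about 10 mm or more from a side wall and about 35 mm inside the mouth. The arm ended clear, with the fingers at z ≈ 0.23 m.

**Bystanders:** the opener and blower outlines match the first measurement to within about 4 mm, which is the networks' scatter. I checked the film loader and the black box only by eye; both look unmoved.

**Checks that disagreed:**
- The last top-camera check reported only two of the three lids, and I did not view that picture. It put those two within about 5 mm of the scene camera.
- The last wrist picture showed only parts of two lids at its edge, so its positions for them and its bay fit were unusable.

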